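Spray, flip and spray the snack trivets on the drying rack

ROBOT

A 6-joint arm with a two-finger parallel gripper is mounted at the origin on the work surface. World frame = base frame: x ahead of the robot, y to its left, z up, the work surface at z = 0. Lengths are in mm, angles in rad, forces in N, time in s.
With the tool pointing down it reaches from about 350 to 850 mm from the base axis. Payload 8.1 kg.
Tool frame: the origin (TCP) lies at the very end of the fingers, on their centre line; the grasp point (between the pads) lies 19 mm behind it; z points along the fingers, y is the line along which they close (so a half turn about z gives the same grasp; the last joint's range is limited). The gripper opens to 85 mm and grips with 20 to 120 N. Pads are 22 mm wide; open, the fingers measure 114 mm over their backs; the gripper's body (76 mm by 85 mm) begins 54 mm behind the grasp point. The pads swing forward as they close: fully open they stand 13 mm farther back than shut.
Start: joints at [-1.43, 0.13, 1.488, -0, 1.523, -0.085], TCP at [134.352, -584.769, 195.192] pointing down, gripper open.
Joint ranges: [-2.96, 2.96], [-0.89, 2.26], [0.02, 2.5], [-1.34, 4.48], [0, 2.73], [-2.66, 2.66]. Speed limits (rad/s): [2.39, 2.39, 2.79, 3.14, 3.14, 3.14].

INTERFACE

Orientations are given as a unit quaternion [x, y, z, w].
In Python, from plant import * gives the robot as it stands. The module is installed in compiled form; this text tells all that it offers.
- The arm moves only by the shell command python3 -m pendant 'ROWS' [FORCE]. ROWS is text: rows parted by semicolons, each of 7 numbers parted by spaces: the shift along the tool's x, y, z in mm, then the turn, a rotation vector about the tool's x, y, z in degrees, then the opening, from 0 (shut) to 1 (fully open). In form: x y z rx ry rz jaw; .... A call has 1 to 5 rows; each row shifts and turns the commanded pose from where the row before left it, along the tool's axes as they then stand; what a row does not reach is not made up. A row lasts 1/10 s, in which the tool goes at most 50 mm and 8.59 degrees, less where a joint would pass 70% of its speed; a pose out of reach is approached as far as the arm can. A call with a gripper value outside its range is refused whole. The fingers move at their own pace and stop on an object; FORCE is the grip in N (left out, the last holds). Time passes only in rows, so rows that do not move let the fingers close. It gives the time, the measured TCP pose, the force, the opening and the grip force at its end, in the units of the state.
- read_state(): the state, without advancing time (a new reading comes with each control period).
- get_image(name): name is "scene" or "top" or "wrist"; returns a dict with "image" (400x640x3 uint8, red, green, blue), "z_map" (400x640 float32, mm along the optical axis (not along the pixel's ray), 0 where there is no reading), "vfov" (degrees; the focal length in pixels is half the picture's height over the tangent of half this angle, whatever the lens; pixels are square), "cx", "cy" (the principal point, pixels), "world_to_cam" (4x4, takes a point from world to camera coordinates). Camera axes: x right, y up, looking along -z (the intrinsics and any distortion apply to the point x, -y, -z); pixel columns grow to the right and rows downward; lengths in mm; the calibration is good to about 2 mm. A picture is of the moment at which its call begins.
- job_done(): hands the job in; it is judged then, once.
The state is a dict: "clock": time; "q": joint angles; "joint_velocities": joint speeds; "tau": joint torques, N m; "tool_pos": TCP position; "ee_rot": TCP orientation; "ft_force": force on the tool from outside, world axes, zero at the start; "wrist_torque": the same for the moment, N m; "gripper_width": finger opening in mm; "grip_force": force on a finger pad.
Only numpy, scipy, OpenCV 4.12 (cv2) and the standard library are available. Lean on these libraries where they do the work, as an engineer would, in place of code of your own. Each camera call takes 0.05 s, during which the arm holds its last target. There are 200 camera calls.

TASK

Clean the snack trivets on both sides: press the spray canister's red cap fully down and let it spring back up, then use the spatula to flip every trivet from the low front step of the rack over onto the raised deck behind it, so that it lies flat with its orange side up, and after that press the cap fully down and let it up once more. Handle the trivets with the spatula only, never with the gripper, do not let one drop to the bench, and leave the other tableware where it is. Finish with the spatula standing in the middle of its black mat as at the start, blade and foot flat on the mat.

Things in the scene. Friction and masses are not known exactly. Their poses are not given: they have to be found in the camera images.
- trivet1: square trivet, 100 (x) x 90 (y) x 10 mm, 130 g, white above and orange below at the start. Origin at the centre of the orange face, z pointing from the orange to the white face. It starts on the front step of the rack, its far edge up to 6 mm short of the riser or touching it, so that its near side overhangs the step by 34 to 40 mm. May be absent (pose None).
- trivet2: square trivet, 100 (x) x 90 (y) x 10 mm, 130 g, white above and orange below at the start. Origin at the centre of the orange face, z pointing from the orange to the white face. It starts on the front step of the rack, its far edge up to 6 mm short of the riser or touching it, so that its near side overhangs the step by 34 to 40 mm. May be absent (pose None).
- trivet3: square trivet, 100 (x) x 90 (y) x 10 mm, 130 g, white above and orange below at the start. Origin at the centre of the orange face, z pointing from the orange to the white face. It starts on the front step of the rack, its far edge up to 6 mm short of the riser or touching it, so that its near side overhangs the step by 34 to 40 mm. May be absent (pose None).
- trivet4: square trivet, 100 (x) x 90 (y) x 10 mm, 130 g, white above and orange below at the start. Origin at the centre of the orange face, z pointing from the orange to the white face. It starts on the front step of the rack, its far edge up to 6 mm short of the riser or touching it, so that its near side overhangs the step by 34 to 40 mm. May be absent (pose None).
- rack: fixed two-step drying rack, 450 mm wide along its y. Origin at bench level under the middle of the riser, the 8 mm high line between its two steps; x points from the front step to the deck (away from the robot), z up. A trivet levered up from below its overhanging near side pivots against the riser; pushed past upright it topples onto the deck by itself.
- step (a point): middle of the top of the front step: dark steel block, top 60 mm above the bench, reaching 66 mm in front of the riser, with a plain upright front face; the bench before it is free. Axes as the rack.
- deck (a point): middle of the top of the raised deck: grey, top 68 mm above the bench, reaching 150 mm behind the riser, the last 8 mm of it a lip whose top is at 82 mm. Axes as the rack.
- spatula: short turner, 160 g, standing on blade and foot. Origin in the plane of the blade underside, straight below the grip point; x to the blade front, z up. Blade: steel, 60 mm wide, 3 mm thick, x 43 to 105 mm. Steep neck at x 20 to 52 mm. Handle: yellow bar along x from -80 to 30 mm, 18 mm wide, z 39 to 61 mm. Rear foot at x -67 to -81 mm, 50 mm wide, down to z 0. Centre of mass near x = -10 mm.
- spatula_grip (a point): a point on the handle's middle line, 50 mm above the spatula's origin; axes as the spatula's
- spatula_tip (a point): middle of the blade's front edge, on its underside, 105 mm in front of the spatula's origin; axes as the spatula's
- mat: fixed black rubber rest mat, 240 (x) x 130 (y) x 4 mm, origin at the centre of its underside. The spatula starts standing on it, its origin near the mat's centre and pointing roughly along the mat's x. It may lie left or right.
- canister: fixed blue spray canister, 68 mm across on a 96 mm foot, 190 mm high to the top of its cap; origin at the centre of its underside. It may stand left or right.
- cap (a joint): travel of the canister's round red cap: 0 up, 0.012 m fully down; it counts as pressed beyond 0.009 and as up below 0.002. Sprung: about 3 N starts it, 9 N holds it fully down.
- cap_top (a point): centre of the red cap's flat top, 46 mm across, 190 mm above the bench when up; it moves with the cap
- pots: stack of three orange snack pots, 80 mm across, 106 mm high, bystander; origin at the centre of its underside
- shaker: glass salt shaker, 48 mm across, 83 mm high, bystander; origin at the centre of its underside
- bowl: blue ceramic bowl, 110 mm across, 50 mm high, bystander; origin at the centre of its underside
- spoon: black plastic spoon, 170 mm long, bystander
There are look-alikes about, which are no part of the job. Several things look just like the canister: the one meant starts farthest to the robot's left.

How it is judged (in metres and radians):
On the way, in this order (a step that is already met when the one before it is completed fails the run):
1. the cap is pressed fully down (value of joint cap above 0.009 m), for 0.1 s.
2. the cap has sprung back up (value of joint cap below 0.002 m), for 0.1 s.
3. every trivet lies turned over, orange side up, flat on the deck (angle between each of trivet1, trivet2, trivet3, trivet4's own z axis and vertical above 2.95 rad and z of trivet1 in the frame of rack between 0.072 and 0.084 m and x of trivet1 in the frame of rack between 0.015 and 0.125 m and linear speed of each of trivet1, trivet2, trivet3, trivet4 below 0.03 m/s and z of trivet2 in the frame of rack between 0.072 and 0.084 m and x of trivet2 in the frame of rack between 0.015 and 0.125 m and z of trivet3 in the frame of rack between 0.072 and 0.084 m and x of trivet3 in the frame of rack between 0.015 and 0.125 m and z of trivet4 in the frame of rack between 0.072 and 0.084 m and x of trivet4 in the frame of rack between 0.015 and 0.125 m), for 0.2 s.
4. the cap is pressed fully down again (value of joint cap above 0.009 m), for 0.1 s.
At the end, for the whole second after the job is handed in: every trivet present lies orange side up, flat on the raised deck (origin 15 to 125 mm behind the riser, within 11 degrees of level), at rest; the cap is up; the spatula stands on the mat, upright within 7 degrees, its origin within 50 mm (along) and 40 mm (across) of the mat's centre, at rest (all of step 3 and x of spatula in the frame of mat between -0.05 and 0.05 m and y of spatula in the frame of mat between -0.04 and 0.04 m and angle between spatula's own z axis and vertical below 0.12 rad and z of spatula in the frame of mat below 0.012 m and linear speed of spatula below 0.03 m/s and value of joint cap below 0.002 m); the robot touches nothing.
It fails at once if the gripper touches a trivet (contact force between any of the fingers, the arm and trivet1 above 0.5 N or contact force between any of the fingers, the arm and trivet2 above 0.5 N or contact force between any of the fingers, the arm and trivet3 above 0.5 N or contact force between any of the fingers, the arm and trivet4 above 0.5 N).
It fails at once if a trivet drops to the bench (height (world z) of any of trivet1, trivet2, trivet3, trivet4 below 0.035 m).
It fails at once if other tableware is moved by more than 30 mm (distance of any of pots, shaker, bowl, spoon from where it was at the start of the episode above 0.03 m).
Of trivet1, trivet2, trivet3, trivet4 only 3 to 4 are there at a start; the rules pass over those that are not, and their reading is None.
At some moment in a run one of spatula may be knocked a few centimetres aside while the robot is not near it.
It also fails if it takes over 210 s, if anything falls off the work surface, if the arm or the gripper's body presses on something with over 40 N, if the wrist force passes 120 N, or if a joint passes its speed limit or range.

## Working session

There is one attempt and no reset: what is moved stays moved. The work goes in short steps, Python scripts to look and compute and a shell command to move; the robot and the scene stay as the last step left them, time stands still between calls to the robot, and variables do not carry over. Pictures are saved under pics/ and viewed, at most 14 in all, crops included, and the job is handed in when it is done.

```bash
mkdir -p pics; cat > h.py <<'E'
from plant import *
import numpy as np, cv2
from scipy.spatial.transform import Rotation as R
def cam(n):
    d=get_image(n); d['f']=200/np.tan(np.radians(d['vfov'])/2); return d
def save(d,p,crop=None,s=1):
    im=d['image'][:,:,::-1]
    if crop: x0,y0,x1,y1=crop; im=im[y0:y1,x0:x1]
    cv2.imwrite('pics/'+p,cv2.resize(im,None,fx=s,fy=s,interpolation=cv2.INTER_CUBIC))
def cloud(d):
    z=d['z_map']; v,u=np.mgrid[:400,:640]
    P=np.stack([(u-d['cx'])/d['f']*z,-(v-d['cy'])/d['f']*z,-z,np.ones_like(z)],-1)
    W=P@np.linalg.inv(d['world_to_cam']).T
    W=W[...,:3].copy(); W[z==0]=np.nan; return W
def proj(d,p):
    c=d['world_to_cam']@np.r_[p,1]; return d['cx']+d['f']*c[0]/-c[2], d['cy']-d['f']*c[1]/-c[2]
E
python3 - <<'E'
from h import *
s=read_state(); print({k:np.round(v,3) for k,v in s.items()})
for n in('scene','top'):
    d=cam(n); save(d,n+'0.png'); np.savez(n+'0.npz',**d,n=n)
    print(n,{k:d[k] for k in d if k not in('image','z_map')}); print((d['z_map']==0).mean())
E
```

```text
{'clock': np.float64(0.0), 'q': array([-1.43 ,  0.131,  1.489, -0.   ,  1.523, -0.085]), 'joint_velocities': array([ 0.   ,  0.001,  0.001,  0.001,  0.   , -0.   ]), 'tau': array([-1.0000e-03, -5.6940e+01, -5.0055e+01, -0.0000e+00,  1.5000e-02,
       -0.0000e+00]), 'tool_pos': array([ 134.241, -584.149,  194.149]), 'ee_rot': array([ 0.994,  0.113, -0.   , -0.001]), 'ft_force': array([-0.378, -0.115,  0.43 ]), 'wrist_torque': array([ 0.001, -0.023,  0.022]), 'grip_force': np.float64(0.0), 'gripper_width': np.float64(85.459)}
scene {'vfov': 55.6749254437374, 'cx': 315.39258908218574, 'cy': 199.20409572035527, 'world_to_cam': array([[ 7.03344256e-01,  7.10487014e-01,  2.26949555e-02,
        -3.36359993e+02],
       [-3.75997963e-01,  3.44743820e-01,  8.60103035e-01,
         7.50994781e+01],
       [ 6.03268091e-01, -6.13481786e-01,  5.09615255e-01,
        -1.45810187e+03],
       [ 0.00000000e+00,  0.00000000e+00,  0.00000000e+00,
         1.00000000e+00]]), 'f': np.float64(378.7333046453938)}
0.00394921875
top {'vfov': 54.435081486011924, 'cx': 316.2424979704879, 'cy': 198.79698305435537, 'world_to_cam': array([[ 1.04237219e-03, -9.99885583e-01, -1.50908927e-02,
        -1.52171272e+01],
       [ 9.95677491e-01, -3.63777116e-04,  9.28773431e-02,
        -5.32282387e+02],
       [-9.28722061e-02, -1.51224750e-02,  9.95563189e-01,
        -1.45796450e+03],
       [ 0.00000000e+00,  0.00000000e+00,  0.00000000e+00,
         1.00000000e+00]]), 'f': np.float64(388.86503927410087)}
0.00419140625
```

View pics/top0.png

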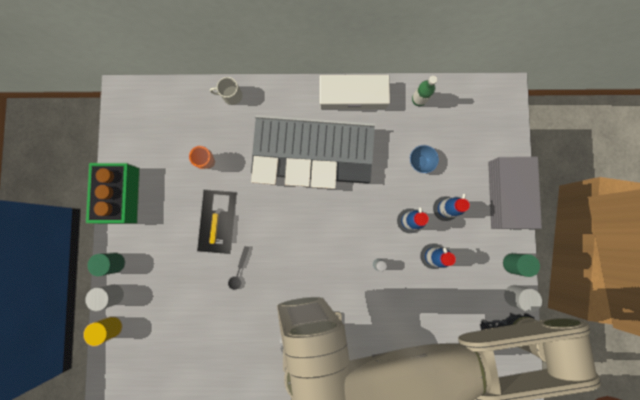

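View pics/scene0.png

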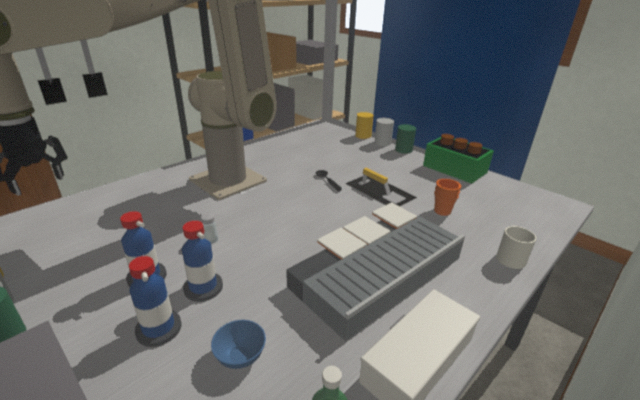

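The top picture shows three white trivets at about (265,170), (297,172) and (324,173) on the front step. The mat with the yellow spatula is at (217,222), with the pots at (201,157). The candidate canisters have red caps at (420,218), (461,205) and (447,258). In the picture, left is the robot's left (+y), so (420,218) looks farthest left. I'll measure to check.

```bash
python3 - <<'E'
from h import *
def load(n):
    z=np.load(n+'0.npz'); return {k:z[k] for k in z.files}
for n in('top','scene'):
    d=load(n); W=cloud(d); im=d['image'].astype(int); hsv=cv2.cvtColor(d['image'],cv2.COLOR_RGB2HSV)
    print('==',n)
    ok=np.isfinite(W[...,0])&(W[...,0]>200)&(W[...,0]<1000)&(abs(W[...,1])<600)
    red=ok&((hsv[...,0]<6)|(hsv[...,0]>172))&(hsv[...,1]>180)&(W[...,2]>150)&(W[...,2]<215)
    k,l,st,c=cv2.connectedComponentsWithStats(red.astype(np.uint8))
    for i in range(1,k):
        if st[i,4]>15:
            p=W[l==i]; t=p[p[:,2]>np.nanmax(p[:,2])-8]
            print('cap',c[i].round(),st[i,4],np.median(t,0).round(1),((t.min(0)+t.max(0))/2).round(1))
    wh=ok&(hsv[...,1]<60)&(hsv[...,2]>150)&(W[...,2]>60)&(W[...,2]<85)&(W[...,0]>400)&(W[...,0]<800)
    wh=cv2.erode(wh.astype(np.uint8),np.ones((3,3)) if n=='top' else np.ones((3,3)))
    k,l,st,c=cv2.connectedComponentsWithStats(wh)
    for i in range(1,k):
        if st[i,4]>60:
            p=W[l==i]; r=cv2.minAreaRect(p[:,:2].astype(np.float32))
            print('triv',c[i].round(),st[i,4],np.median(p[:,2]).round(1),np.round(r[0],1),np.round(r[1],1),round(r[2],1))
    ye=ok&(hsv[...,0]>18)&(hsv[...,0]<32)&(hsv[...,1]>150)&(W[...,2]<90)
    p=W[ye]; r=cv2.minAreaRect(p[:,:2].astype(np.float32)); print('handle',len(p),np.percentile(p[:,2],[5,50,95]).round(1),r)
    bl=ok&(hsv[...,2]<50)&(W[...,2]<15)&(W[...,1]>150)&(W[...,1]<400)&(W[...,0]>400)
    k,l,st,c=cv2.connectedComponentsWithStats(bl.astype(np.uint8)); i=1+np.argmax(st[1:,4]); p=W[l==i]; print('mat',c[i],st[i,4],np.median(p[:,2]),cv2.minAreaRect(p[:,:2].astype(np.float32)))
    dk=ok&(abs(W[...,2]-68)<5)&(hsv[...,2]<150)&(W[...,0]>560)
    k,l,st,c=cv2.connectedComponentsWithStats(cv2.dilate(dk.astype(np.uint8),np.ones((3,3)))); i=1+np.argmax(st[1:,4]); p=W[(l==i)&dk]; print('deck',c[i],st[i,4],np.median(p[:,2]),cv2.minAreaRect(p[:,:2].astype(np.float32)))
    save(d,n+'_crop.png',(190,90,480,280) if n=='top' else (100,150,480,360),2)
E
```

```text
== top
cap [462. 205.] 135 [ 495.6 -506.7  191.9] [ 497.4 -507.1  193.4]
cap [421. 219.] 127 [ 448.6 -369.2  191.5] [ 450.3 -369.2  193.1]
cap [448. 259.] 139 [ 319.3 -454.1  192.1] [ 317.7 -454.6  193.5]
triv [264. 169.] 520 71.0 [637.3 179.8] [84.5 92.2] 85.5
triv [298. 172.] 539 71.0 [629.7  54.7] [83.6 93.6] 87.4
triv [324. 174.] 539 71.1 [621.3 -42.5] [82.2 93.1] 87.0
handle 164 [ 4.3 65.6 71.4] ((417.91534423828125, 375.2464294433594), (39.296974182128906, 111.03643798828125), 84.75859069824219)Traceback (most recent call last):
  File "<stdin>", line 24, in <module>
    return _wrapfunc(a, 'argmax', axis=axis, out=out, **kwds)
    return bound(*args, **kwds)
ValueError: attempt to get argmax of an empty sequence
```

```bash
python3 - <<'E'
from h import *
d=cam('wrist'); s=read_state()
Tw=np.linalg.inv(d['world_to_cam']); Rt=R.from_quat(s['ee_rot']).as_matrix()
print('cam in tool', (Rt.T@(Tw[:3,3]-s['tool_pos'])).round(1)); print((Rt.T@Tw[:3,:3]).round(3), d['vfov'])
print(Rt.round(3))
E
```

```text
cam in tool [ 7.950e+01 -1.000e-01 -1.775e+02]
[[-0.     0.951  0.31 ]
 [ 1.    -0.     0.001]
 [ 0.001  0.31  -0.951]] 70.37724522472985
[[ 0.975  0.224 -0.   ]
 [ 0.224 -0.975  0.001]
 [ 0.    -0.001 -1.   ]]
```

```bash
python3 - <<'E'
from h import *
def load(n):
    z=np.load(n+'0.npz'); return {k:z[k] for k in z.files}
for n in('top','scene'):
    d=load(n); W=cloud(d); hsv=cv2.cvtColor(d['image'],cv2.COLOR_RGB2HSV)
    print('==',n)
    ok=np.isfinite(W[...,0])&(W[...,0]>200)&(W[...,0]<1000)&(abs(W[...,1])<600)
    def comp(m,name,k=3,mn=30):
        kk,l,st,c=cv2.connectedComponentsWithStats(cv2.dilate(m.astype(np.uint8),np.ones((k,k))))
        for i in range(1,kk):
            p=W[(l==i)&m]
            if len(p)>mn: r=cv2.minAreaRect(p[:,:2].astype(np.float32)); print(name,c[i].round(),len(p),np.median(p[:,2]).round(1),np.round(r[0],1),np.round(r[1],1),round(r[2],1))
    if n=='scene':
        comp(ok&((hsv[...,0]<6)|(hsv[...,0]>172))&(hsv[...,1]>180)&(W[...,2]>185)&(W[...,2]<215),'cap')
        comp(ok&(hsv[...,1]<60)&(hsv[...,2]>150)&(W[...,2]>66)&(W[...,2]<76)&(W[...,0]>400)&(W[...,0]<720)&(abs(W[...,1])<260),'triv',1,100)
    comp(ok&(hsv[...,0]>18)&(hsv[...,0]<32)&(hsv[...,1]>150)&(W[...,2]<90)&(W[...,2]>55),'handle')
    comp(ok&(hsv[...,2]<75)&(W[...,2]<12)&(W[...,1]>250)&(W[...,1]<450)&(W[...,0]>300),'mat',3,200)
    comp(ok&(abs(W[...,2]-68)<4)&(hsv[...,2]<170)&(W[...,0]>600)&(abs(W[...,1])<280),'deck',5,300)
    comp(ok&(abs(W[...,2]-82)<4)&(W[...,0]>650)&(abs(W[...,1])<280),'lip',3,60)
    save(d,n+'_crop.png',(190,90,480,280) if n=='top' else (100,150,480,360),2)
E
```

```text
== top
handle [213. 229.] 137 66.4 [420.3 364.7] [ 18.9 104.4] 84.5
mat [209. 228.] 732 5.6 [447.2 375.2] [118.8 230.3] 86.7
deck [316. 145.] 3644 68.6 [714.7  -0.9] [450.7 214. ] 85.5
lip [353.  89.] 999 80.0 [ 943.4 -154. ] [112.6 249.1] 0.1
lip [315. 120.] 241 82.6 [822.5  -8.2] [446.7  12.3] 85.6
== scene
cap [130. 216.] 56 188.3 [ 318.9 -458.5] [37.1 33.6] 69.7
cap [192. 226.] 62 188.6 [ 451.5 -373.1] [36.8 33.7] 65.7
cap [141. 264.] 152 188.5 [ 498.9 -511.4] [39.2 37.8] 55.8
triv [395. 214.] 533 68.4 [637.5 178.7] [ 92.8 102.5] 84.9
triv [353. 236.] 1393 68.5 [623.9   4.4] [189.5 103.9] 85.2
handle [375. 174.] 52 63.4 [426.1 359. ] [16.7 99.3] 87.9
mat [370. 188.] 468 2.5 [429.9 354.6] [111.  199.9] 78.7
deck [380. 264.] 6423 66.7 [708.8  -1.2] [453.3 238.9] 85.3
lip [403. 276.] 505 80.5 [822.1 -11.8] [448.4  11.1] 85.5
```

View pics/top_crop.png

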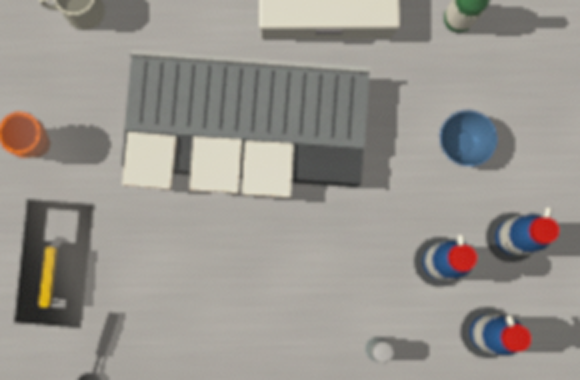

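The cap at top pixel (421,219) measures y = -369, against -507 and -454 for the other two. The enlarged crop shows it at (462,258), clearly the canister farthest to the robot's left. That is the one to press, at about (450.5,-371,190). First I raise the arm and turn the tool to the rack's yaw of about -4.4°.

```bash
cat > go.py <<'E'
import sys; from h import *
# usage: go.py x y z [yaw]  -> tool-frame shift at present orientation, and turn (rotvec deg) to level with yaw
a=list(map(float,sys.argv[1:])); s=read_state(); r=R.from_quat(s['ee_rot'])
print('clock',round(float(s['clock']),1),'tcp',s['tool_pos'].round(1),'shift',r.inv().apply(np.array(a[:3])-s['tool_pos']).round(1))
if len(a)>3:
    t=R.from_euler('z',a[3],degrees=True)*R.from_euler('x',180,degrees=True); print('turn',np.degrees((r.inv()*t).as_rotvec()).round(2))
E
python3 -m pendant '0 0 -40 0 0 5.75 0; 0 0 -40 0 0 5.75 0; 0 0 0 0 0 5.75 0;0 0 0 0 0 0 0'
python3 go.py 450.5 -371 200 -4.4
```

```text
clock: 0.55
tool_pos: [134.5, -585.5, 276.7]
ee_rot: [0.999, -0.038, 0.0, 0.001]
ft_force: [-0.1, 0.3, -1.2]
gripper_width: 28.4
grip_force: 0.0
clock 0.6 tcp [ 134.5 -585.5  276.7] shift [ 298.6 -238.3   76.2]
turn [ 0.15 -0.03 -0.01]
```

```bash
python3 -m pendant '37 -30 0 0 0 0 0;37 -30 0 0 0 0 0;37 -30 0 0 0 0 0;37 -30 0 0 0 0 0;37 -30 0 0 0 0 0' >/dev/null
python3 -m pendant '37 -30 0 0 0 0 0;37 -30 0 0 0 0 0;37 -28 0 0 0 0 0;0 0 0 0 0 0 0' >/dev/null
python3 go.py 450.5 -371 200 -4.4
python3 - <<'E'
from h import *
d=cam('wrist'); save(d,'w1.png'); W=cloud(d); hsv=cv2.cvtColor(d['image'],cv2.COLOR_RGB2HSV)
m=((hsv[...,0]<6)|(hsv[...,0]>172))&(hsv[...,1]>180)&(W[...,2]>180)&(W[...,2]<200)
k,l,st,c=cv2.connectedComponentsWithStats(m.astype(np.uint8))
for i in range(1,k):
    if st[i,4]>50: p=W[l==i]; print(c[i].round(),st[i,4],np.median(p[:,2]).round(1),cv2.minEnclosingCircle(p[:,:2].astype(np.float32)))
E
```

```text
clock 1.4 tcp [ 450.9 -365.2  272.9] shift [ 0.   6.1 72.9]
turn [-0.21  0.07  0.61]
[475. 131.] 2134 188.8 ((497.37542724609375, -509.5830993652344), 23.112600326538086)
[327. 189.] 1624 189.0 ((451.484130859375, -371.503662109375), 22.459516525268555)
[417. 290.] 381 188.7 ((324.40093994140625, -461.1522216796875), 20.134517669677734)
```

```bash
python3 -m pendant '0 6 30 0 0 0.5 0;0 0 35 0 0 0 0;0 0 8 0 0 0 0;0 0 4 0 0 0 0;0 0 4 0 0 0 0'; python3 -m pendant '0 0 3 0 0 0 0;0 0 0 0 0 0 0'
```

```text
clock: 2.0
tool_pos: [446.8, -376.4, 195.1]
ee_rot: [0.999, -0.042, 0.0, 0.0]
ft_force: [0.6, -0.6, 1.1]
gripper_width: -0.2
grip_force: 0.0
clock: 2.2
tool_pos: [447.2, -376.2, 192.2]
ee_rot: [0.999, -0.042, 0.001, 0.001]
ft_force: [-0.2, 0.0, -0.3]
gripper_width: 0.1
grip_force: 0.0
```

```bash
python3 -m pendant '4 -5 3 0 0 0 0;0 0 3 0 0 0 0;0 0 3 0 0 0 0;0 0 3 0 0 0 0;0 0 0 0 0 0 0'; python3 -m pendant '0 0 2 0 0 0 0;0 0 2 0 0 0 0;0 0 0 0 0 0 0'
```

```text
clock: 2.7
tool_pos: [451.1, -370.8, 178.5]
ee_rot: [0.999, -0.042, -0.0, -0.0]
ft_force: [-0.7, 0.5, 0.5]
gripper_width: 0.1
grip_force: 0.0
clock: 3.0
tool_pos: [451.2, -371.0, 174.8]
ee_rot: [0.999, -0.042, -0.0, -0.0]
ft_force: [-0.2, -0.1, 0.4]
gripper_width: 0.0
grip_force: 0.0
```

```bash
python3 - <<'E'
from h import *
d=cam('wrist'); save(d,'w2.png'); s=read_state(); print(proj(d,s['tool_pos']), s['ft_force'])
W=cloud(d); print(W[::1][180:230:10,300:350:10,2].round())
E
```

```text
(np.float64(320.10251492261676), np.float64(227.05440726911962)) [ 0.11291447 -0.32300006  0.35682233]
[[136. 182. 179. 139. 136.]
 [143. 181. 183. 145. 142.]
 [147. 180. 183. 181. 172.]
 [187. 190. 189. 188. 190.]
 [189. 189. 188. 189. 189.]]
```

View pics/w2.png

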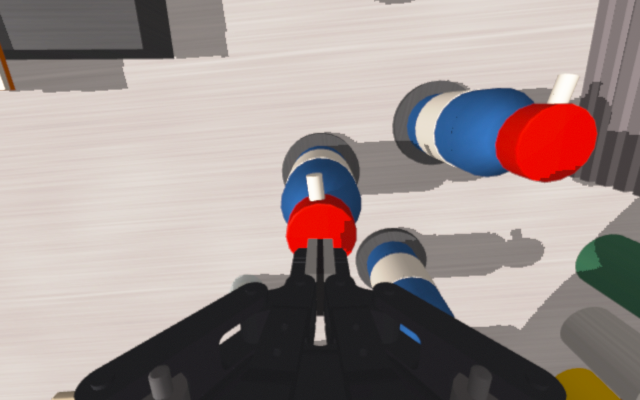

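The wrist view shows the closed fingertips at (320,240), over the near half of the red cap centred at (321,230). There is no contact yet, although the TCP reads 175, so I'll check the real fingertip height.

```bash
python3 - <<'E'
from h import *
d=cam('wrist'); W=cloud(d); s=read_state()
for v in range(228,275,4): print(v,W[v,306:336:3].round()[:,2], W[v,312].round())
print(s['tool_pos'])
Tw=np.linalg.inv(d['world_to_cam']); Rt=R.from_quat(s['ee_rot']).as_matrix()
print((Rt.T@(Tw[:3,3]-s['tool_pos'])).round(1))
E
```

```text
228 [189. 188. 190. 189. 188. 189. 190. 189. 188. 190.] [ 458. -366.  190.]
232 [189. 189. 189. 189. 189. 190. 189. 189. 189. 189.] [ 455. -366.  189.]
236 [190. 189. 189. 188. 190. 188. 189. 189. 189. 189.] [ 452. -366.  189.]
240 [190. 215. 216. 217. 216. 215. 215. 214. 216. 189.] [ 462. -368.  216.]
244 [189. 221. 222. 221. 220. 220. 221. 220. 221. 189.] [ 463. -368.  222.]
248 [217. 225. 225. 225. 224. 225. 224. 225. 225. 217.] [ 463. -368.  225.]
252 [222. 228. 229. 229. 229. 229. 229. 230. 230. 222.] [ 462. -368.  229.]
256 [233. 233. 233. 233. 233. 233. 232. 233. 232. 233.] [ 462. -368.  233.]
260 [237. 236. 236. 237. 236. 237. 236. 236. 236. 236.] [ 462. -368.  236.]
264 [239. 241. 240. 240. 240. 240. 239. 240. 239. 240.] [ 462. -368.  240.]
268 [242. 244. 243. 243. 243. 243. 243. 243. 243. 244.] [ 462. -368.  243.]
272 [247. 246. 247. 246. 246. 246. 246. 247. 246. 246.] [ 463. -369.  247.]
[ 451.31954594 -371.03011443  175.16048187]
[  79.5   -0.  -177.5]
```

The depth map puts the actual fingertips about 38 mm above the stated TCP, so I'll descend in small steps until there is contact.

```bash
python3 -m pendant '0 0 5 0 0 0 0;0 0 5 0 0 0 0;0 0 0 0 0 0 0' | grep -E 'pos|ft'; python3 -m pendant '0 0 4 0 0 0 0;0 0 4 0 0 0 0;0 0 0 0 0 0 0'| grep -E 'pos|ft'; python3 -m pendant '0 0 2 0 0 0 0;0 0 2 0 0 0 0;0 0 0 0 0 0 0'| grep -E 'pos|ft'
```

```text
tool_pos: [450.8, -370.5, 163.8]
ft_force: [-0.6, 0.2, -0.4]
tool_pos: [451.0, -370.7, 156.3]
ft_force: [-0.3, 0.6, 0.0]
tool_pos: [451.5, -371.2, 153.4]
ft_force: [-0.4, 0.8, 2.4]
```

```bash
python3 -m pendant '0 0 4 0 0 0 0;0 0 4 0 0 0 0;0 0 0 0 0 0 0' | grep -E 'pos|ft'; python3 -m pendant '0 0 2 0 0 0 0;0 0 2 0 0 0 0;0 0 0 0 0 0 0'| grep -E 'pos|ft'; python3 -m pendant '0 0 1 0 0 0 0;0 0 0 0 0 0 0'| grep -E 'pos|ft'
```

```text
tool_pos: [451.7, -371.4, 145.4]
ft_force: [-1.4, 0.2, 6.9]
tool_pos: [451.7, -371.4, 142.1]
ft_force: [-1.7, 0.7, 8.1]
tool_pos: [451.8, -371.5, 141.9]
ft_force: [-3.6, 3.3, 12.4]
```

```bash
python3 - <<'E'
from h import *
d=cam('wrist'); W=cloud(d); s=read_state(); hsv=cv2.cvtColor(d['image'],cv2.COLOR_RGB2HSV)
m=((hsv[...,0]<6)|(hsv[...,0]>172))&(hsv[...,1]>180)&(abs(W[...,0]-451)<30)&(abs(W[...,1]+371)<30)
p=W[m]; print(s['ft_force'],s['tool_pos'],np.percentile(p[:,2],[50,80,95]))
E
```

```text
[-4.10894931  3.88623539 12.34374517] [ 451.83283451 -371.49823678  141.90367   ] [176.76462365 177.36712555 177.91481349]
```

```bash
python3 -m pendant '0 0 -10 0 0 0 0;0 0 -30 0 0 0 0;0 0 -40 0 0 0 0;0 0 -40 0 0 0 1;0 0 -30 0 0 0 1' | grep -E 'pos|ft'
for i in 1; do python3 - <<'E'
from h import *
d=cam('wrist'); W=cloud(d); hsv=cv2.cvtColor(d['image'],cv2.COLOR_RGB2HSV)
m=((hsv[...,0]<6)|(hsv[...,0]>172))&(hsv[...,1]>180)&(abs(W[...,0]-451)<30)&(abs(W[...,1]+371)<30)
print(np.percentile(W[m][:,2],[50,80,95]))
E
done
python3 -m pendant '0 -49 0 0 0 0 1;0 -49 0 0 0 0 1;0 -49 0 0 0 0 1;0 -49 0 0 0 0 1;0 -49 0 0 0 0 1' | grep -E 'pos|ft'
python3 -m pendant '0 -49 0 0 0 0 1;0 -49 0 0 0 0 1;0 -49 0 0 0 0 1;0 -49 0 0 0 0 1;0 -49 0 0 0 0 1' | grep -E 'pos|ft'
python3 go.py 430 360 290 -4.4
```

```text
tool_pos: [451.7, -371.3, 292.6]
ft_force: [-0.1, -0.6, 0.8]
[189.01960906 189.64372646 190.20179452]
tool_pos: [471.6, -125.1, 289.4]
ft_force: [1.1, 0.1, 0.1]
tool_pos: [492.2, 119.3, 289.6]
ft_force: [1.1, -0.7, 0.5]
clock 6.4 tcp [492.2 119.3 289.6] shift [ -82.2 -234.7   -0.5]
turn [ 0.01 -0.   -0.41]
```

```bash
python3 -m pendant '-16 -47 0 0 0 0 1;-16 -47 0 0 0 0 1;-16 -47 0 0 0 0 1;-16 -47 0 0 0 0 1;-17 -47 0 0 0 0 1' | grep -E 'pos|ft'
python3 -m pendant '0 0 0 0 0 0 1;0 0 0 0 0 0 1' | grep -E 'pos|ft'
cat > spat.py <<'E'
from h import *
d=cam('wrist'); W=cloud(d); hsv=cv2.cvtColor(d['image'],cv2.COLOR_RGB2HSV)
ok=np.isfinite(W[...,0])&(abs(W[...,1]-360)<150)&(W[...,0]>250)&(W[...,0]<650)
save(d,'w3.png')
m=ok&(hsv[...,0]>18)&(hsv[...,0]<32)&(hsv[...,1]>140)&(W[...,2]>55)&(W[...,2]<75)
p=W[m]; r=cv2.minAreaRect(p[:,:2].astype(np.float32)); print('handle',len(p),np.median(p[:,2]).round(1),np.round(r[0],1),np.round(r[1],1),round(r[2],2))
b=cv2.boxPoints(r); print('box px',b.round(1).tolist())
m=ok&(hsv[...,2]<80)&(W[...,2]<12)
k,l,st,c=cv2.connectedComponentsWithStats(m.astype(np.uint8)); i=1+np.argmax(st[1:,4]); p=W[l==i]; r=cv2.minAreaRect(p[:,:2].astype(np.float32)); print('mat',c[i],st[i,4],np.median(p[:,2]).round(1),np.round(r[0],1),np.round(r[1],1),round(r[2],2))
print(read_state()['tool_pos'].round(1))
E
python3 spat.py
```

```text
tool_pos: [430.6, 360.1, 289.4]
ft_force: [0.4, 0.2, 0.5]
tool_pos: [430.7, 359.1, 289.0]
ft_force: [-0.1, 0.6, 0.3]
handle 896 64.3 [421.2 364.3] [ 16.9 108.2] 84.77
box px [[366.5, 360.79998779296875], [474.29998779296875, 351.0], [475.79998779296875, 367.79998779296875], [368.0, 377.70001220703125]]
mat [310.42538976 140.45657016] 8531 3.2 [449.1 369.7] [128.5 236. ] 85.54
[431.2 358.1 289.3]
```

View pics/w3.png

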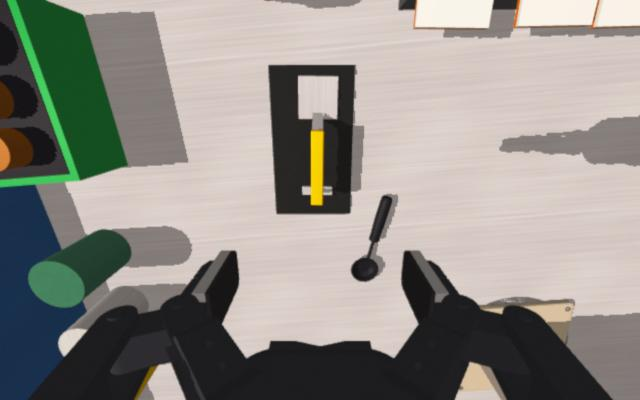

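The wrist view shows the handle centred at (317,167) with the blade pointing up, away from the robot, and the spoon clear at (365,268). The spatula origin is about (446,362) at yaw -5.2°, and the mat centre about (449,370). I'll approach for the grasp.

```bash
python3 go.py 446 362 60 -5.2; python3 -m pendant '15 -3 0 0 0 0.4 1;0 0 45 0 0 0 1;0 0 45 0 0 0 1;0 0 45 0 0 0 1;0 0 45 0 0 0 1' | grep -E 'pos|ft'; python3 -m pendant '0 0 40 0 0 0 1;0 0 0 0 0 0 1;0 0 0 0 0 0 1'| grep -E 'pos|ft'; python3 go.py 446 362 0 -5.2; python3 - <<'E'
from h import *
d=cam('wrist'); save(d,'w4.png')
E
```

```text
clock 7.2 tcp [431.2 358.1 289.3] shift [ 14.5  -5.4 229.3]
turn [0.07 0.04 0.45]
tool_pos: [447.6, 358.0, 108.6]
ft_force: [-0.2, 0.7, -0.5]
tool_pos: [447.0, 358.6, 70.5]
ft_force: [-0.3, 0.1, 0.4]
clock 8.0 tcp [447.  358.6  70.5] shift [-1.2 -3.4 70.5]
turn [ 0.06  0.06 -0.11]
```

View pics/w4.png

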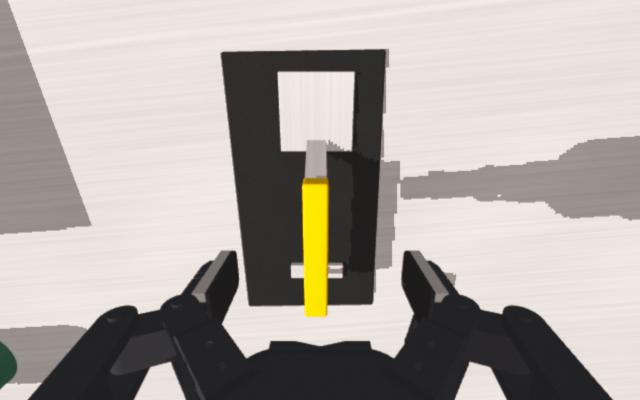

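The handle lies centred between the open fingers at (316,250). I'll descend and grip.

```bash
python3 -m pendant '-1 -3 30 0 0 0 1;0 0 30 0 0 0 1;0 0 8 0 0 0 1;0 0 0 0 0 0 1' | grep -E 'pos|ft'; python3 -m pendant '0 0 0 0 0 0 0.3;0 0 0 0 0 0 0;0 0 0 0 0 0 0;0 0 0 0 0 0 0;0 0 0 0 0 0 0' 90;  python3 -m pendant '0 0 0 0 0 0 0;0 0 -10 0 0 0 0;0 0 -20 0 0 0 0;0 0 -20 0 0 0 0;0 0 0 0 0 0 0'
```

```text
tool_pos: [446.5, 363.1, 3.3]
ft_force: [-0.4, -0.9, -0.6]
clock: 8.9
tool_pos: [446.4, 363.3, 2.9]
ee_rot: [0.999, -0.045, 0.0, -0.0]
ft_force: [-1.1, -0.6, 1.7]
gripper_width: 16.6
grip_force: 87.8
clock: 9.4
tool_pos: [447.9, 364.4, 55.6]
ee_rot: [0.999, -0.045, 0.002, -0.002]
ft_force: [1.1, 0.5, -1.4]
gripper_width: 16.4
grip_force: 87.9
```

```bash
cat > rk.py <<'E'
import sys; from h import *
# rk.py X Y Z : shift (tool axes) bringing blade tip (underside) to rack X,Y and height Z
O=np.array([676.8,1.2,0]); yaw=-4.5; DZ=1.0
A=R.from_euler('z',yaw,degrees=True)
def tip(s):
    r=R.from_quat(s['ee_rot']); o=s['tool_pos']; t=o+r.apply([105,0,-DZ])
    return A.inv().apply(t-O)
if __name__=='__main__':
    s=read_state(); r=R.from_quat(s['ee_rot']); t=tip(s); g=np.array(list(map(float,sys.argv[1:4])))
    tt=A*R.from_euler('x',180,degrees=True)
    print(round(float(s['clock']),1),'tip rack',t.round(1),'shift',r.inv().apply(A.apply(g-t)).round(1),'turn',np.degrees((r.inv()*tt).as_rotvec()).round(2),'ft',s['ft_force'].round(1))
E
python3 rk.py -130 174.5 45
```

```text
9.4 tip rack [-151.7  342.8   57.1] shift [ 23.8 168.   11.6] turn [-0.19 -0.23 -0.71] ft [ 1.1  0.5 -1.4]
```

```bash
python3 -m pendant '0 40 0 0 0 0 0;0 40 0 0 0 0 0;0 40 0 0 0 0 0;12 40 0 0 0 -0.7 0;12 8 12 0 0 0 0' >/dev/null;python3 -m pendant '0 0 0 0 0 0 0;0 0 0 0 0 0 0' | grep -E 'pos|width'; python3 rk.py -130 174.5 45; python3 - <<'E'
from h import *; from rk import A,O,tip
d=cam('wrist'); save(d,'w5.png'); W=cloud(d); s=read_state(); hsv=cv2.cvtColor(d['image'],cv2.COLOR_RGB2HSV)
V=A.inv().apply((W-O).reshape(-1,3)).reshape(W.shape)
m=(hsv[...,1]<60)&(abs(V[...,2]-70)<5)&(V[...,0]>-115)&(V[...,0]<10)&(hsv[...,2]>140)
for a,b in((120,230),(2,98),(-98,2)):
    p=V[m&(V[...,1]>a)&(V[...,1]<b)]
    if len(p)>50: print('triv',len(p),np.percentile(p[:,0],[0.5,99.5]).round(1),np.percentile(p[:,1],[.5,99.5]).round(1),np.median(p[:,2]).round(1))
m=(hsv[...,1]<60)&(V[...,2]<58)&(V[...,2]>40)&(abs(V[...,0]+160)<45)&(abs(V[...,1]-174)<45)
p=V[m]; print('blade',len(p), np.percentile(p[:,0],[1,99]).round(1),np.percentile(p[:,1],[1,99]).round(1),np.median(p[:,2]).round(1))
E
```

```text
tool_pos: [453.8, 193.5, 39.3]
gripper_width: 16.2
10.1 tip rack [-132.4  174.1   40.1] shift [ 2.4 -0.4 -4.9] turn [ 0.02  0.11 -0.07] ft [-0.2  0.2 -2.5]
blade 11285 [-193.2 -132.8] [144.6 203.4] 42.6
```

View pics/w5.png

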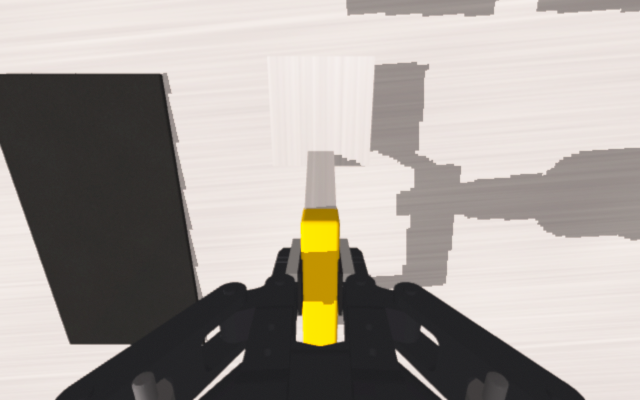

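The blade is measured at rack tip x -133, y 174, with its top at 43, as calculated; it shows in the picture at (320,110). Next I slide it under the overhang of the first (left) trivet.

```bash
python3 -m pendant '2 0 -5 0 0 0 0;15 0 0 0 0 0 0;15 0 0 0 0 0 0;15 0 0 0 0 0 0;12 0 0 0 0 0 0' >/dev/null;python3 -m pendant '0 0 0 0 0 0 0;0 0 0 0 0 0 0' | grep -E 'width'; python3 rk.py -73 174.5 56
python3 - <<'E'
from h import *
d=cam('scene'); save(d,'s1.png',(300,150,500,300),4)
E
```

```text
gripper_width: 16.7
10.8 tip rack [-72.9 175.1  46.4] shift [-0.1  0.6 -9.6] turn [-0.    0.02  0.03] ft [-0.2  0.2 -1.9]
```

View pics/s1.png

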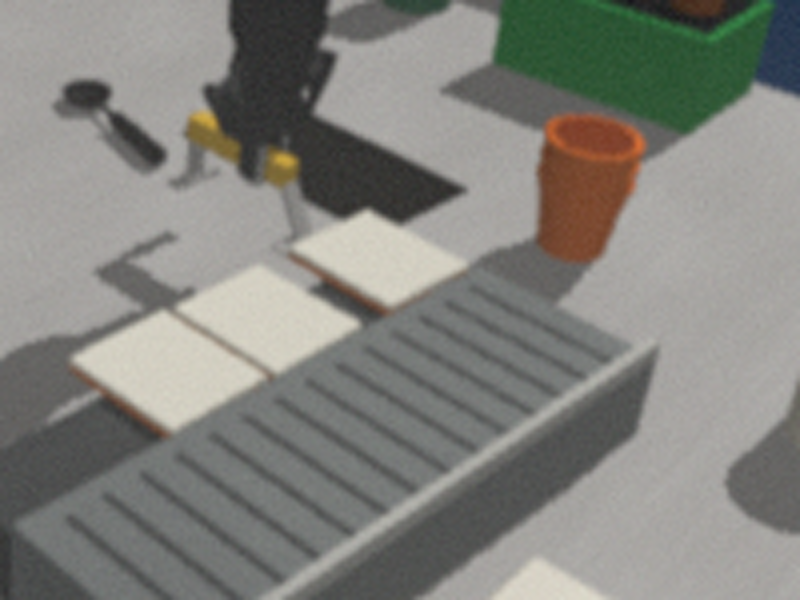

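The scene crop shows the blade under the left trivet at (300,245), with everything clear. I'll lift along the arc and check halfway.

```bash
python3 -m pendant '0 0 -5 0 0 0 0;0.5 0 -5 0 0 0 0;0 0 -6 0 0 0 0;0.5 0 -6 0 0 0 0;0.5 0 -6 0 0 0 0' | grep -E 'ft'; python3 -m pendant '0.5 0 -6 0 0 0 0;2 0 -6 0 0 0 0;2 0 -5 0 0 0 0;2.5 0 -5 0 0 0 0;3 0 -5 0 0 0 0' | grep -E 'ft|width'; python3 -m pendant '0 0 0 0 0 0 0;0 0 0 0 0 0 0' | grep ft
python3 rk.py -61 174.5 103
cat > tv.py <<'E'
from h import *; from rk import A,O
# heights of white/orange pieces in rack frame from scene+top
for n in('scene','top'):
    d=cam(n); W=cloud(d); hsv=cv2.cvtColor(d['image'],cv2.COLOR_RGB2HSV)
    V=A.inv().apply((W-O).reshape(-1,3)).reshape(W.shape)
    box=(V[...,0]>-130)&(V[...,0]<150)&(abs(V[...,1])<235)&(V[...,2]>62)&(V[...,2]<190)
    for nm,c in(('white',(hsv[...,1]<50)&(hsv[...,2]>165)),('orange',(hsv[...,0]<20)&(hsv[...,1]>120))):
        m=(box&c).astype(np.uint8); k,l,st,ce=cv2.connectedComponentsWithStats(m)
        for i in range(1,k):
            if st[i,4]>60:
                p=V[l==i]; ang=np.degrees(np.arctan(np.polyfit(p[:,0],p[:,2],1)[0]))
                print(n,nm,st[i,4],'x',np.percentile(p[:,0],[1,99]).round(),'y',np.percentile(p[:,1],[1,99]).round(),'z',np.percentile(p[:,2],[1,50,99]).round(),'slope',ang.round(1))
E
python3 tv.py
```

```text
ft_force: [-0.3, 0.0, -2.5]
ft_force: [-0.2, -0.2, -2.9]
gripper_width: 16.4
ft_force: [-0.0, 0.1, -2.6]
12.1 tip rack [-60.9 174.4 101.2] shift [-0.1 -0.1 -1.8] turn [-0.    0.   -0.02] ft [-0.   0.1 -2.6]
scene white 721 x [-107.   -2.] y [129. 216.] z [ 67.  98. 129.] slope -35.8
scene white 1348 x [-101.   -4.] y [-92.  90.] z [65. 69. 71.] slope 0.1
scene white 214 x [142. 147.] y [-217.  218.] z [78. 81. 83.] slope 18.0
top white 172 x [143. 150.] y [-215.  222.] z [78. 83. 90.] slope -30.6
top white 335 x [-78.  -1.] y [132. 215.] z [ 69.  97. 134.] slope -38.7
top white 617 x [-101.   -2.] y [ 5. 93.] z [64. 71. 78.] slope -0.5
top white 638 x [-101.   -2.] y [-92.  -4.] z [64. 71. 79.] slope -0.2
```

Trivet 1 is tilted about 37° and resting on the riser as intended. I'll carry on past upright.

```bash
python3 -m pendant '4.5 0 -4.5 0 0 0 0;4.5 0 -4.5 0 0 0 0;4.5 0 -4.5 0 0 0 0;4.5 0 -4.5 0 0 0 0;5.5 0 -2.5 0 0 0 0' | grep -E 'ft'; python3 -m pendant '5.5 0 -2.5 0 0 0 0;5.5 0 -2.5 0 0 0 0;5.5 0 -1 0 0 0 0;5.5 0 -1 0 0 0 0;5.5 0 -1 0 0 0 0' | grep -E 'ft|width'; python3 tv.py | head -2;  python3 -m pendant '4 0 0 0 0 0 0;4 0 0 0 0 0 0;4 0 0 0 0 0 0;4 0 0 0 0 0 0;4 0 0 0 0 0 0' | grep ft
python3 rk.py 10 174.5 130; python3 tv.py
```

```text
ft_force: [-1.0, -0.1, -1.5]
ft_force: [-0.1, 0.6, -2.1]
gripper_width: 16.6
scene white 1009 x [-89.  -4.] y [-92.  80.] z [65. 69. 71.] slope 0.1
scene white 210 x [142. 147.] y [-220.  215.] z [79. 81. 83.] slope 19.4
ft_force: [0.1, 0.6, -1.5]
13.8 tip rack [ 10.3 174.4 129.7] shift [-0.3 -0.1 -0.3] turn [-0.   -0.   -0.01] ft [ 0.1  0.6 -1.5]
scene white 771 x [-70.  -4.] y [-91.  78.] z [65. 68. 71.] slope 0.3
scene white 216 x [141. 147.] y [-218.  218.] z [78. 81. 83.] slope 18.9
scene orange 177 x [-14.  63.] y [126. 214.] z [ 68. 104. 129.] slope 38.2
top white 159 x [144. 150.] y [-219.  170.] z [77. 84. 89.] slope -11.9
top white 75 x [-43.   7.] y [148. 170.] z [129. 135. 142.] slope -0.8
top white 364 x [-72.  -2.] y [ 5. 82.] z [65. 71. 78.] slope -0.2
top white 341 x [-67.  -2.] y [-89.  -3.] z [65. 71. 79.] slope -0.6
top orange 369 x [-11.  85.] y [129. 206.] z [73. 79. 87.] slope -1.9
```

Trivet 1 lies flat with its orange side up (x -11..85, z 79). Next is trivet 2, at rack y about 49.

```bash
python3 -m pendant '-46 0 0 0 0 0 0;-46 0 0 0 0 0 0;-48 30 0 0 0 0 0;0 45 20 0 0 0 0;0 45 40 0 0 0 0' >/dev/null;python3 -m pendant '0 5 25 0 0 0 0;0 0 0 0 0 0 0;0 0 0 0 0 0 0' | grep -E 'ft|width'; python3 rk.py -73 49 46
```

```text
ft_force: [-0.0, -0.0, -0.4]
gripper_width: 16.4
14.7 tip rack [-124.5   60.7   51.9] shift [51.5 11.7  5.8] turn [-0.02  0.03 -0.04] ft [-0.  -0.  -0.4]
```

```bash
python3 tv.py
```

```text
scene white 1392 x [-102.   -4.] y [-92.  92.] z [66. 68. 71.] slope 0.1
scene white 222 x [142. 147.] y [-219.  216.] z [78. 81. 83.] slope 16.2
scene orange 635 x [-14.  85.] y [127. 217.] z [74. 77. 79.] slope 0.0
top white 183 x [143. 150.] y [-214.  223.] z [76. 84. 90.] slope -27.7
top white 643 x [-101.   -2.] y [ 5. 93.] z [65. 71. 78.] slope 0.3
top white 644 x [-101.   -2.] y [-92.  -4.] z [64. 71. 78.] slope -0.2
top orange 651 x [-14.  84.] y [129. 218.] z [70. 79. 86.] slope 0.3
```

```bash
python3 -m pendant '0 12 6 0 0 0 0;0 0 0 0 0 0 0;17 0 0 0 0 0 0;17 0 0 0 0 0 0;17 0 0 0 0 0 0' >/dev/null;python3 -m pendant '0 0 0 0 0 0 0;0 0 0 0 0 0 0' | grep -E 'ft|width'; python3 rk.py -73 48.5 46
```

```text
ft_force: [-1.5, -0.1, -0.9]
gripper_width: 16.7
15.5 tip rack [-73.8  48.5  45.3] shift [ 0.8  0.  -0.7] turn [-0.    0.05 -0.02] ft [-1.5 -0.1 -0.9]
```

```bash
python3 -m pendant '0.5 0 -5.5 0 0 0 0;0.5 0 -5 0 0 0 0;0 0 -6 0 0 0 0;0.5 0 -6 0 0 0 0;0.5 0 -6 0 0 0 0' | grep -E 'ft'; python3 -m pendant '0.5 0 -6 0 0 0 0;2 0 -6 0 0 0 0;2 0 -6 0 0 0 0;2.5 0 -5 0 0 0 0;3 0 -5 0 0 0 0' | grep -E 'ft|width'; python3 -m pendant '0 0 0 0 0 0 0' | grep ft
python3 rk.py -61 48.5 103; python3 tv.py
```

```text
ft_force: [-0.0, -0.2, -2.2]
ft_force: [-0.3, -0.2, -2.3]
gripper_width: 16.1
ft_force: [-1.1, -0.7, -2.0]
16.6 tip rack [-60.4  48.5 103.2] shift [-0.6  0.   0.2] turn [-0.01 -0.09 -0.02] ft [-1.1 -0.7 -2. ]
scene white 899 x [-108.   -2.] y [ 4. 92.] z [ 67.  99. 131.] slope -35.0
scene white 566 x [-102.   -4.] y [-94. -10.] z [66. 69. 71.] slope 0.1
scene white 246 x [141. 147.] y [-220.  218.] z [78. 81. 83.] slope 18.5
scene orange 638 x [-14.  84.] y [128. 217.] z [74. 77. 79.] slope -0.0
top white 185 x [143. 150.] y [-214.  222.] z [77. 83. 90.] slope -24.3
top white 275 x [-55.  -1.] y [ 7. 92.] z [ 70.  93. 115.] slope -38.9
top white 491 x [-101.   -2.] y [-93.  -9.] z [64. 71. 78.] slope 0.3
top orange 653 x [-14.  84.] y [129. 218.] z [68. 79. 87.] slope 0.9
```

```bash
python3 -m pendant '4.5 0 -4.5 0 0 0 0;4.5 0 -4.5 0 0 0 0;4.5 0 -4.5 0 0 0 0;4.5 0 -4 0 0 0 0;5.5 0 -2.5 0 0 0 0' | grep -E 'ft'; python3 -m pendant '5.5 0 -2.5 0 0 0 0;5.5 0 -2 0 0 0 0;5.5 0 -1 0 0 0 0;5.5 0 -1 0 0 0 0;5.5 0 -1 0 0 0 0' | grep -E 'ft|width';  python3 -m pendant '4 0 0 0 0 0 0;4 0 0 0 0 0 0;4 0 0 0 0 0 0;4 0 0 0 0 0 0;4 0 0 0 0 0 0' | grep ft
python3 rk.py 10 48.5 130; python3 tv.py | grep -E 'orange'
python3 -m pendant '-46 0 0 0 0 0 0;-46 0 0 0 0 0 0;-48 10 0 0 0 0 0;0 40 20 0 0 0 0;0 40 40 0 0 0 0' >/dev/null;python3 -m pendant '0 0 20 0 0 0 0;0 0 0 0 0 0 0;0 0 0 0 0 0 0' | grep -E 'ft|width'; python3 rk.py -124 -48.5 46;python3 tv.py
```

```text
ft_force: [-0.2, -0.1, -1.2]
ft_force: [-0.7, -0.1, -1.5]
gripper_width: 16.7
ft_force: [-0.0, -0.3, -0.7]
18.2 tip rack [  9.8  48.5 129.4] shift [ 0.2  0.  -0.6] turn [ 0.    0.   -0.01] ft [-0.  -0.3 -0.7]
scene orange 637 x [-14.  84.] y [128. 217.] z [73. 76. 79.] slope 0.2
scene orange 813 x [  6. 104.] y [ 3. 93.] z [73. 77. 79.] slope 0.1
top orange 270 x [ 61. 108.] y [ 4. 94.] z [71. 79. 87.] slope -0.8
top orange 236 x [-12.  85.] y [129. 220.] z [70. 79. 87.] slope 0.4
ft_force: [0.2, 0.1, -2.8]
gripper_width: 16.4
19.1 tip rack [-130.5  -36.6   54.5] shift [ 6.5 11.9  8.5] turn [-0.01  0.03 -0.02] ft [ 0.2  0.1 -2.8]
scene white 743 x [-102.   -4.] y [-93.  -5.] z [66. 68. 71.] slope 0.1
scene white 230 x [142. 147.] y [-218.  214.] z [79. 81. 83.] slope 17.6
scene orange 639 x [-14.  84.] y [127. 218.] z [74. 77. 79.] slope 0.1
scene orange 828 x [  8. 106.] y [ 3. 94.] z [73. 77. 79.] slope -0.0
top white 179 x [143. 150.] y [-192.  222.] z [77. 83. 90.] slope -19.3
top white 638 x [-100.   -3.] y [-92.  -4.] z [64. 71. 79.] slope -0.5
top orange 655 x [  9. 107.] y [ 4. 94.] z [67. 79. 86.] slope 0.4
top orange 653 x [-14.  84.] y [129. 218.] z [68. 79. 86.] slope 0.1
```

Trivet 2 is done as well (x 8..106, flat). Now trivet 3.

```bash
python3 -m pendant '0 12 8.5 0 0 0 0;6.5 0 0 0 0 0 0;17 0 0 0 0 0 0;17 0 0 0 0 0 0;17 0 0 0 0 0 0' >/dev/null;python3 -m pendant '0 0 0 0 0 0 0;0 0 0 0 0 0 0' | grep -E 'ft|width'; python3 rk.py -73 -48.5 46
```

```text
ft_force: [0.3, 0.2, -1.1]
gripper_width: 16.8
19.9 tip rack [-73.  -48.8  45.4] shift [-0.  -0.3 -0.6] turn [-0.    0.04 -0.  ] ft [ 0.3  0.2 -1.1]
```

```bash
python3 -m pendant '0 0 -5.5 0 0 0 0;0.5 0 -5 0 0 0 0;0 0 -6 0 0 0 0;0.5 0 -6 0 0 0 0;0.5 0 -6 0 0 0 0' | grep -E 'ft'; python3 -m pendant '0.5 0 -6 0 0 0 0;2 0 -6 0 0 0 0;2 0 -6 0 0 0 0;2.5 0 -5 0 0 0 0;3 0 -5 0 0 0 0' | grep -E 'ft|width'; python3 -m pendant '0 0 0 0 0 0 0' | grep ft
python3 rk.py -61 -48.5 103; python3 tv.py
```

```text
ft_force: [0.2, 0.0, -2.3]
ft_force: [-0.9, 0.3, -2.2]
gripper_width: 16.9
ft_force: [-0.6, 0.5, -1.0]
21.0 tip rack [-60.5 -48.9 103.3] shift [-0.5 -0.4  0.3] turn [ 0.01 -0.08 -0.01] ft [-0.6  0.5 -1. ]
scene white 1060 x [-109.   -2.] y [-93.  -4.] z [ 67. 100. 131.] slope -35.0
scene white 248 x [142. 147.] y [-220.  216.] z [78. 81. 83.] slope 14.7
scene orange 640 x [-14.  84.] y [127. 217.] z [74. 77. 79.] slope 0.1
scene orange 818 x [  8. 107.] y [ 2. 96.] z [73. 77. 80.] slope 0.0
top white 132 x [143. 150.] y [-216.   77.] z [77. 84. 90.] slope -21.5
top white 312 x [-58.  -1.] y [-89.  -5.] z [ 70.  95. 118.] slope -39.5
top orange 652 x [  8. 106.] y [ 4. 94.] z [70. 79. 87.] slope 0.3
top orange 654 x [-14.  85.] y [129. 218.] z [68. 79. 87.] slope 0.4
```

```bash
python3 -m pendant '4.5 0 -4.5 0 0 0 0;4.5 0 -4.5 0 0 0 0;4.5 0 -4.5 0 0 0 0;4.5 0 -4 0 0 0 0;5.5 0 -2.5 0 0 0 0' | grep -E 'ft'; python3 -m pendant '5.5 0 -2.5 0 0 0 0;5.5 0 -2 0 0 0 0;5.5 0 -1 0 0 0 0;5.5 0 -1 0 0 0 0;5.5 0 -1 0 0 0 0' | grep -E 'ft|width';  python3 -m pendant '4 0 0 0 0 0 0;4 0 0 0 0 0 0;4 0 0 0 0 0 0;4 0 0 0 0 0 0;4 0 0 0 0 0 0' | grep ft
python3 rk.py 10 -48.5 130; python3 tv.py | grep -E 'orange'
python3 -m pendant '-46 0 0 0 0 0 0;-46 0 0 0 0 0 0;-48 -10 0 0 0 0 0;0 -45 0 0 0 0 0;0 -45 0 0 0 0 0' >/dev/null;python3 -m pendant '0 0 0 0 0 0 0;0 0 0 0 0 0 0' | grep -E 'ft|width'; python3 tv.py; python3 go.py 449.1 369.7 70
```

```text
ft_force: [-1.5, 0.1, -2.0]
ft_force: [-0.3, -0.2, -0.7]
gripper_width: 16.5
ft_force: [-1.5, 0.4, -1.2]
22.6 tip rack [  9.8 -48.8 129.5] shift [ 0.2 -0.3 -0.5] turn [-0.    0.01 -0.01] ft [-1.5  0.4 -1.2]
scene orange 637 x [-14.  84.] y [127. 217.] z [74. 77. 79.] slope 0.1
scene orange 914 x [ -8. 107.] y [-94.  93.] z [ 70.  77. 135.] slope -5.0
top orange 594 x [  9. 107.] y [-92.  94.] z [70. 81. 93.] slope 0.7
top orange 654 x [-14.  84.] y [129. 218.] z [68. 79. 86.] slope 0.4
ft_force: [-0.5, -0.9, -1.3]
gripper_width: 16.4
scene white 238 x [141. 148.] y [-217.  216.] z [78. 81. 83.] slope 16.0
scene orange 642 x [-14.  84.] y [127. 218.] z [74. 77. 79.] slope 0.1
scene orange 1774 x [-13. 105.] y [-93.  93.] z [71. 77. 79.] slope -0.0
top white 186 x [143. 150.] y [-214.  222.] z [78. 83. 88.] slope -20.2
top orange 1333 x [-13. 106.] y [-92.  93.] z [67. 79. 86.] slope 0.4
top orange 655 x [-14.  84.] y [129. 218.] z [65. 79. 87.] slope 0.7
clock 23.5 tcp [446.1  70.2 128.6] shift [ -20.6 -298.8   58.5]
```

All three trivets lie orange side up. Now I put the spatula back on the mat.

```bash
python3 -m pendant '-3.5 -48 0 0 0 0 0;-3.5 -48 0 0 0 0 0;-3.5 -48 0 0 0 0 0;-3.5 -48 0 0 0 0 0;-3.5 -48 0 0 0 0 0' >/dev/null;python3 -m pendant '-3 -48 20 0 0 0 0;0 -11 39 0 0 0 0;0 0 30 0 0 0 0;0 0 0 0 0 0 0;0 0 0 0 0 0 0' | grep -E 'ft|width'; python3 go.py 449 369.5 4 -4.5
```

```text
ft_force: [0.4, 0.4, -1.0]
gripper_width: 16.3
clock 24.5 tcp [449.3 367.1  40.1] shift [-0.5 -2.4 36.1]
turn [ 0.09  0.09 -0.11]
```

```bash
python3 -m pendant '0 -2 15 0 0 0 0;0 0 12 0 0 0 0;0 0 5 0 0 0 0;0 0 2 0 0 0 0;0 0 0 0 0 0 0' | grep -E 'pos|ft'; python3 -m pendant '0 0 1 0 0 0 0;0 0 1 0 0 0 0;0 0 0 0 0 0 0' | grep -E 'pos|ft'
```

```text
tool_pos: [449.2, 370.3, 6.2]
ft_force: [-1.0, -0.5, -1.7]
tool_pos: [449.4, 370.6, 4.6]
ft_force: [-0.2, -0.4, -1.2]
```

```bash
python3 -m pendant '0 0 1 0 0 0 0;0 0 0 0 0 0 0' | grep -E 'pos|ft'; python3 -m pendant '0 0 0.6 0 0 0 0;0 0 0 0 0 0 0' | grep -E 'pos|ft'; python3 -m pendant '0 0 0 0 0 0 0.25;0 0 0 0 0 0 0.4;0 0 0 0 0 0 0.7;0 0 0 0 0 0 1;0 0 0 0 0 0 1'; python3 -m pendant '0 0 -30 0 0 0 1;0 0 -48 0 0 0 1;0 0 -48 0 0 0 1;0 0 -48 0 0 0 1;0 0 -48 0 0 0 1'|grep pos;  python3 -m pendant '0 0 -48 0 0 0 1;0 0 -18 0 0 0 1;0 0 0 0 0 0 1'|grep pos; python3 spat.py; python3 go.py 451 -371 290
```

```text
tool_pos: [449.3, 370.5, 3.4]
ft_force: [0.6, 1.0, -1.3]
tool_pos: [449.4, 370.6, 3.0]
ft_force: [-1.4, -0.7, 1.0]
clock: 26.2
tool_pos: [449.4, 370.5, 2.9]
ee_rot: [0.999, -0.039, 0.0, -0.0]
ft_force: [-0.0, -0.6, 0.5]
gripper_width: 76.1
grip_force: 0.0
tool_pos: [449.0, 370.3, 226.8]
tool_pos: [451.0, 371.6, 295.9]
handle 861 64.3 [424.8 372.5] [ 17.1 108.5] 85.46
box px [[370.0, 368.29998779296875], [478.20001220703125, 359.79998779296875], [479.5, 376.79998779296875], [371.3999938964844, 385.29998779296875]]
mat [322.16734075 153.75960566] 7912 3.2 [449.  369.6] [128.4 235.7] 85.53
[450.1 371.  292.7]
clock 27.1 tcp [450.1 371.  292.7] shift [ 59.3 739.7   1.2]
```

The spatula stands at the mat centre, origin about (449.7,370.5). Now back to the cap with the jaw shut.

```bash
python3 -m pendant '4 47 0 0 0 0 0;4 47 0 0 0 0 0;4 47 0 0 0 0 0;4 47 0 0 0 0 0;4 47 0 0 0 0 0' >/dev/null; python3 -m pendant '4 47 0 0 0 0 0;4 47 0 0 0 0 0;4 47 0 0 0 0 0;4 47 0 0 0 0 0;4 47 0 0 0 0 0' >/dev/null;python3 -m pendant '4 47 0 0 0 0 0;4 47 0 0 0 0 0;4 47 0 0 0 0 0;4 47 0 0 0 0 0;4 47 0 0 0 0 0' >/dev/null;python3 -m pendant '0 30 0 0 0 0 0;0 0 0 0 0 0 0;0 0 0 0 0 0 0'; python3 go.py 451 -371 156
```

```text
clock: 28.85
tool_pos: [450.3, -366.8, 288.0]
ee_rot: [0.999, -0.04, -0.002, -0.002]
ft_force: [-0.4, 0.3, -1.1]
gripper_width: 0.1
grip_force: 0.0
clock 28.9 tcp [ 450.3 -366.8  288. ] shift [  1.4   4.5 132. ]
```

```bash
python3 -m pendant '1 4 40 0 0 0 0;0 0 40 0 0 0 0;0 0 35 0 0 0 0;0 0 10 0 0 0 0;0 0 0 0 0 0 0' | grep -E 'pos|ft'; python3 -m pendant '0 0 4 0 0 0 0;0 0 4 0 0 0 0;0 0 4 0 0 0 0;0 0 0 0 0 0 0;0 0 0 0 0 0 0'| grep -E 'pos|ft'; python3 -m pendant '0 0 3 0 0 0 0;0 0 0 0 0 0 0'| grep -E 'pos|ft'
```

```text
tool_pos: [451.1, -368.9, 163.7]
ft_force: [-0.9, 0.3, 0.6]
tool_pos: [452.1, -371.2, 154.2]
ft_force: [1.0, 0.4, -0.1]
tool_pos: [452.3, -371.4, 151.3]
ft_force: [-0.4, -0.3, 4.4]
```

```bash
python3 -m pendant '0 0 4 0 0 0 0;0 0 4 0 0 0 0;0 0 1 0 0 0 0;0 0 0 0 0 0 0'| grep -E 'pos|ft'; python3 -m pendant '0 0 1 0 0 0 0;0 0 0 0 0 0 0;0 0 0 0 0 0 0'| grep -E 'pos|ft'; python3 -m pendant '0 0 -10 0 0 0 0;0 0 -30 0 0 0 0;0 0 -40 0 0 0 0;0 0 -40 0 0 0 0;0 0 -20 0 0 0 0' | grep -E 'pos|ft'
python3 - <<'E'
from h import *
d=cam('wrist'); W=cloud(d); hsv=cv2.cvtColor(d['image'],cv2.COLOR_RGB2HSV)
m=((hsv[...,0]<6)|(hsv[...,0]>172))&(hsv[...,1]>180)&(abs(W[...,0]-451)<30)&(abs(W[...,1]+371)<30)
print('cap',np.percentile(W[m][:,2],[50,95]))
d=cam('top'); save(d,'end.png'); W=cloud(d); hsv=cv2.cvtColor(d['image'],cv2.COLOR_RGB2HSV)
m=(hsv[...,0]>18)&(hsv[...,0]<32)&(hsv[...,1]>150)&(W[...,2]>55)&(W[...,2]<75)&(abs(W[...,1]-370)<120)&(W[...,0]>300)
print('handle',cv2.minAreaRect(W[m][:,:2].astype(np.float32)),np.median(W[m][:,2]))
E
python3 tv.py
```

```text
tool_pos: [452.4, -371.5, 142.9]
ft_force: [-1.3, 2.1, 8.7]
tool_pos: [452.4, -371.5, 142.2]
ft_force: [-1.8, 0.9, 8.0]
tool_pos: [452.8, -371.9, 285.2]
ft_force: [0.8, -0.4, 0.1]
cap [189.07247771 190.1733213 ]
handle ((423.8375244140625, 372.5347900390625), (19.55670928955078, 103.69611358642578), 85.4132308959961) 66.61635877581921
scene white 231 x [142. 147.] y [-217.  215.] z [78. 81. 83.] slope 15.4
scene orange 639 x [-15.  85.] y [127. 218.] z [74. 76. 79.] slope -0.0
scene orange 1781 x [-13. 106.] y [-93.  92.] z [71. 77. 79.] slope -0.1
top white 172 x [143. 150.] y [-215.  222.] z [76. 84. 89.] slope -31.8
top orange 1326 x [-13. 106.] y [-92.  93.] z [67. 79. 87.] slope 0.2
top orange 653 x [-14.  84.] y [129. 218.] z [68. 79. 86.] slope 0.2
```

View pics/end.png

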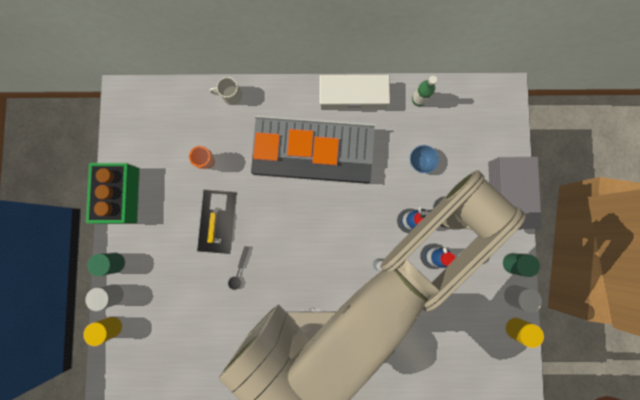

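The final top picture shows three orange trivets on the deck at (266,147), (300,143) and (325,151). The spatula is on its mat at (213,225), and the bystanders are in place. The cap is back up at 189 and the arm is clear, so I hand in.

```bash
python3 -c "
from plant import *
print(job_done())"
```

```text
the job is handed in; nothing more can be done
None
```

I handed the job in at about 30 s: all three trivets present lie orange side up and flat on the deck, the cap was pressed fully before and after and is back up, and the spatula stands at the mat centre (no verdict was returned).

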